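# Snap the check gauge onto the tilted nipple and hold it

## Task

Pull the small chest's drawer open by its bar handle, take out the square-bodied check gauge that stands in it with its dial up (leave the round-knobbed plug standing in its hole), and press the gauge's tubular nose squarely down over the tilted nipple on the manifold block until the spring collar snaps fully home. Keep pressing it home against the spring: finish while still gripping the gauge and holding it there, and do not disturb the beaker, the timer or the tape roll.

Things in the scene. Friction and masses are not known exactly. Their poses are not given: they have to be found in the camera images.
- chest: fixed grey chest with one drawer, 160 deep (x), 240 wide (y), 112 mm high. Origin: on its underside, midway across, 90 mm behind the drawer's face and 70 mm from its back; x points to its back, so the drawer opens along -x, toward the robot
- drawer (a joint): opening of the drawer in m: 0 shut (it starts shut), 0.100 fully out; slides out along the chest's own -x, that is toward the robot; light, about 1 N of friction, stays where it is left
- handle (a point): middle of the drawer's steel bar handle, 74 mm above the bench; axes parallel to the chest's, moves with the drawer. Bar 11 mm thick, 120 mm long in y, on 8 mm posts 51 mm either side of its middle; 35 mm in front of the drawer's face, 29 mm free between bar and face. The white drawer front's top edge is 98 mm above the bench
- holder (a point): midpoint between the two holes of the black holder plate in the drawer, on its top face, 34 mm above the bench and 103 mm behind the bar; axes parallel to the chest's, moves with the drawer (198 mm wide inside). The plate is 12 mm thick, its two 32 mm holes lie at y = +0.045 and -0.045 m from here; in one stands the gauge, in the other the plug, either way round, both on the drawer floor
- gauge: the check gauge (coupler), 72 mm high, 160 g: square metal body 30 x 30 mm from 32 to 70 mm above its origin, white dial on top; below it a tubular nose of 28 mm diameter with a 17 mm bore, 28 mm deep. Origin: centre of the nose's mouth (bottom end); z along its axis toward the dial, x and y normal to the square body's sides. Starts upright in one of the drawer's holes, turned up to 0.4 rad
- plug: plain round blanking plug that stays in the drawer's other hole: steel, 68 mm high, 28 mm foot, round knob 36 mm in diameter from 50 to 66 mm. Origin: centre of its underside
- nipple (a point): steel nipple tilted 28 degrees from vertical toward the front of its aluminium manifold block. Origin: the seat, where the middle of the gauge's mouth is when the collar is fully home, 105 mm above the bench; z along the nipple, up and out; y level. 13 mm in diameter, it ends 24 mm above the seat, tapering to 6 mm over the last 8 mm. A 44 mm round housing begins 2 mm below the seat
- manifold: the fixed aluminium manifold block that carries the nipple: base plate 100 x 80 x 10 mm, block 50 mm wide on it; origin under it at bench height; the nipple leans to its -x
- collar (a joint): depth in m of the spring collar, a steel ring of 32 mm diameter round the nipple: 0 up (its face 10 mm above the seat, nipple 14 mm out of it), 0.010 fully home on a stop. The nose's rim pushes it down. It pushes back most, about 12 N, in its first 4 mm, then snaps over its dead point and pushes with only about 5 N at the stop. Springs all the way up when let go
- beaker: glass beaker, 56 mm in diameter, 70 mm high, standing; origin at the centre of its underside
- timer: small flat white bench timer, 48 x 68 x 16 mm; origin at the centre of its underside
- tape_roll: black tape roll lying flat, 62 mm in diameter, 19 mm high; origin at the centre of its underside
There are look-alikes about, which are no part of the job. What is shaped like the manifold but blue is not meant.

How it is judged:
By the outcome, as a careful person would: the job done as asked, in the order asked, and still so for the second after the job is handed in, while the arm keeps its last pose, push and grip.
It also fails if it takes over 50 s, if anything falls off the work surface, if the arm or the gripper's body presses on something with over 40 N, if the wrist force passes 120 N, or if a joint passes its speed limit or range.

## Robot

A 7-joint arm with a two-finger parallel gripper is mounted at the origin on a cart in front of the work surface, level with it; the furniture and walls round the work are solid. World frame = base frame: x ahead of the robot, y to its left, z up, the work surface at z = 0. Lengths are in m, angles in rad, forces in N, time in s.
With the tool pointing down it reaches from about 0.4 to 0.85 m from the base axis. Payload 4.5 kg.
Tool frame: the origin (TCP) lies at the very end of the fingers, on their centre line; the grasp point (between the pads) lies 19 mm behind it (r.grip_depth is the distance from the TCP to the grasp point, in m); z points along the fingers, y is the line along which they close (so a half turn about z gives the same grasp; the last joint's range is limited). The gripper opens to 88 mm and grips with 3 to 60 N. Pads are 18 mm wide; open, the fingers measure 123 mm over their backs; the gripper's body (75 mm by 187 mm) begins 45 mm behind the grasp point.
Start: joints at [1.373, 0.689, -0.195, 1.565, 0.157, 0.902, -0.215], TCP at [0.144, -0.608, 0.239] pointing down, gripper open.
Joint ranges: [-3.01, 3.01], [-0.46, 2.08], [-1.47, 1.51], [0.13, 2.56], [-1, 4.14], [0.04, 2.09], [-2.66, 2.66]. Speed limits (rad/s): [2.57, 2.57, 3.14, 3.14, 3.14, 3.14, 3.14].

## Interface

Orientations are given as a rotation vector (axis times angle).
In Python, from workcell import r gives the robot as it stands. Calls block until the motion is done:
- r.movep(position, orientation): joint-space move of the TCP to a pose.
- r.servo_line(position, attitude=None, v=0.15, max_force=None): straight line of the TCP; attitude=None keeps the orientation; v is the mean speed in m/s. With max_force (N) it stops when the force on the tool has changed by that much, and returns True; else False.
- r.move_j(angles): joint-space move.
- r.command_gripper(opening, squeeze=None): opening from 0.0 (shut) to 1.0 (fully open); squeeze is the grip in N (None keeps the last); returns when the fingers have stopped.
- r.hold(seconds).
- r.solve_ik(position, orientation): joint angles nearest the present ones, or None.
- r.state(): the state.
- r.get_image(name): name is "scene" or "top" or "wrist"; returns a dict with "image" (480x640x3 uint8, red, green, blue), "z_map" (480x640 float32, m along the optical axis (not along the pixel's ray), 0 where there is no reading), "fx", "fy", "cx", "cy" (pixels), "R" (3x3) and "t" (3): a world point X has camera coordinates R X + t. Camera axes: x right, y down, z forward; pixel columns grow to the right and rows downward; lengths in m; the calibration is good to about 2 mm. A picture is of the moment at which its call begins.
A pose or a line that the arm cannot do raises r.MotionError and nothing moves.
- r.job_done(): hands the job in; it is judged then, once.
Trained networks look in a picture, given as the dict that the camera call returned (one of the last four; its "shot" number tells which), for a name from the list of things; names that differ only in an ending like _2 or _b are one class to them, and where a whole thing is asked for, a point or a joint stands for the part that bears it (a point fixed in the world has none). Each returns a list of dicts, best first, with "confidence" (0 to 1); they miss things now and then, are a little off and sometimes report something else, mostly with a low value. They report only what shows in the picture. A call takes as long as a camera call. They do not tell look-alikes from the thing itself.
- r.look_for(picture, thing): "at" ([column, row] in pixels, amid what is visible of it).
- r.outline_of(picture, thing): "pixels" (480x640 bool, what is visible of it) and "at" ([column, row] in pixels, amid what is visible of it).
The state is a dict: "clock": time; "qpos": joint angles; "qvel": joint speeds; "joint_torque": joint torques, N m; "position": TCP position; "orientation": TCP orientation; "wrist_force": force on the tool from outside, world axes, zero at the start; "ft_torque": the same for the moment, N m; "width": opening from 0.0 (shut) to 1.0 (fully open); "grip_force": force on a finger pad.
Only numpy, scipy, OpenCV 4.12 (cv2) and the standard library are available. Lean on these libraries where they do the work, as an engineer would, in place of code of your own. Each camera call takes 0.05 s, during which the arm holds its last target. There are 200 camera calls.

## Working session

There is one attempt and no reset: what is moved stays moved. The work goes in short steps, each a Python script; the robot and the scene stay as the last script left them, time stands still between calls to the robot, and variables do not carry over. Pictures are saved under pics/ and viewed, at most 10 in all, crops included, and the job is handed in when it is done.

```bash
mkdir -p pics
cat > h.py <<'E'
import numpy as np, cv2
from workcell import r
def world(p,u,v,z=None):
    z=p["z_map"][int(round(v)),int(round(u))] if z is None else z
    c=np.array([(u-p["cx"])/p["fx"]*z,(v-p["cy"])/p["fy"]*z,z]); return p["R"].T@(c-p["t"])
def cloud(p):
    z=p["z_map"]; v,u=np.mgrid[:480,:640]
    c=np.stack([(u-p["cx"])/p["fx"]*z,(v-p["cy"])/p["fy"]*z,z],-1)
    return (c-p["t"])@p["R"]
def save(p,n): cv2.imwrite(f"pics/{n}.png",p["image"][:,:,::-1])
def proj(p,X):
    c=p["R"]@np.asarray(X)+p["t"]; return np.array([p["fx"]*c[0]/c[2]+p["cx"],p["fy"]*c[1]/c[2]+p["cy"]])
E
python3 - <<'E'
from h import *
np.set_printoptions(precision=3,suppress=True)
ims=[]
for n in["scene","top"]:
    p=r.get_image(n); save(p,n); np.savez(f"{n}.npz",**p); C=cloud(p)
    print(n,"cam",-p["R"].T@p["t"],p["R"].tolist())
    for t in["chest","handle","gauge","plug","manifold","collar","beaker","timer","tape_roll"]:
        for d in r.outline_of(p,t)[:3]:
            m=d["pixels"]&(p["z_map"]>0); 
            P=C[m]
            print(t,round(d["confidence"],2),np.round(d["at"]),m.sum(),np.median(P,0) if len(P) else None, np.percentile(P,[2,98],axis=0).ravel() if len(P) else "")
print(r.state())
E
```

```text
scene cam [-0.143  0.557  0.904] [[-0.5822619438325665, -0.8130012238042095, 0.00019712224423248814], [-0.570174283565699, 0.4081792740073341, -0.7129452760424098], [0.5795449207133675, -0.4152332963090792, -0.7012196478362777]]
chest 0.89 [265. 223.] 8748 [0.635 0.139 0.109] [ 0.562 -0.006  0.014  0.75   0.243  0.115]
chest 0.44 [290. 238.] 2417 [0.586 0.105 0.076] [ 0.547 -0.012  0.023  0.629  0.204  0.101]
handle 0.95 [288. 236.] 2560 [0.586 0.106 0.076] [ 0.547 -0.015  0.021  0.641  0.204  0.101]
gauge 0.63 [290. 237.] 2617 [0.586 0.105 0.076] [ 0.547 -0.015  0.016  0.647  0.204  0.102]
manifold 0.85 [403. 202.] 1381 [ 0.554 -0.202  0.036] [ 0.518 -0.241  0.005  0.61  -0.173  0.118]
manifold 0.66 [282. 337.] 2044 [0.387 0.255 0.023] [0.352 0.208 0.006 0.434 0.29  0.12 ]
collar 0.59 [407. 181.] 91 [ 0.547 -0.208  0.11 ] [ 0.537 -0.224  0.104  0.562 -0.197  0.119]
beaker 0.93 [334. 179.] 611 [ 0.716 -0.119  0.045] [ 0.698 -0.15   0.005  0.752 -0.098  0.07 ]
timer 0.89 [402. 282.] 560 [ 0.38  -0.054  0.012] [ 0.354 -0.09   0.004  0.409 -0.021  0.017]
tape_roll 0.7 [174. 346.] 698 [0
[... 1012 characters left out ...]
1 -0.005  0.748 -0.101  0.07 ]
timer 0.57 [374. 303.] 451 [ 0.381 -0.06   0.012] [ 0.355 -0.092  0.005  0.408 -0.027  0.019]
tape_roll 0.77 [189. 257.] 321 [0.504 0.418 0.015] [ 0.477  0.39  -0.002  0.531  0.445  0.022]
{'clock': 1.0, 'qpos': array([ 1.373,  0.689, -0.195,  1.565,  0.157,  0.902, -0.215]), 'qvel': array([-0.   ,  0.   ,  0.001, -0.   ,  0.001, -0.001, -0.001]), 'joint_torque': array([  0.   , -52.75 ,  -1.267, -15.375,  -0.052,  -0.001,   0.   ]), 'position': array([ 0.144, -0.608,  0.239]), 'orientation': array([3.12 , 0.363, 0.   ]), 'wrist_force': array([ 0.825, -0.138, -0.099]), 'ft_torque': array([ 0.018, -0.039, -0.004]), 'grip_force': 0.0, 'width': 0.9944322300805106}
```

Run:
```python
import cv2,numpy as np
a=cv2.imread('pics/scene.png')[120:400,130:480]; b=cv2.imread('pics/top.png')[140:340,170:480]
cv2.imwrite('pics/crop.png',np.vstack([cv2.resize(a,(420,336)),cv2.resize(b,(420,271))])[:600])
```

```text
(no output)
```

View pics/scene.png

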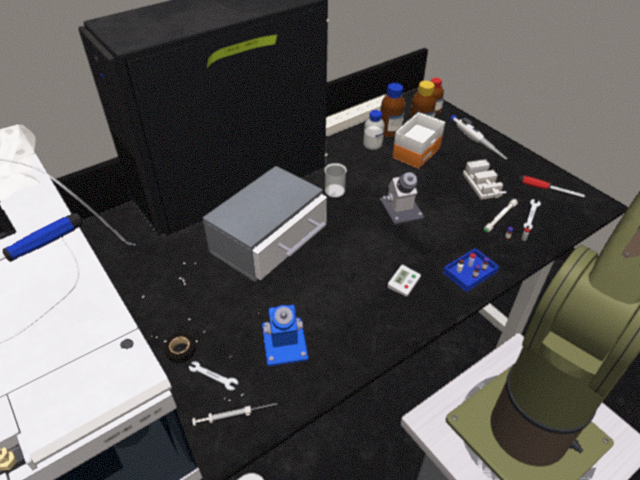

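View pics/top.png

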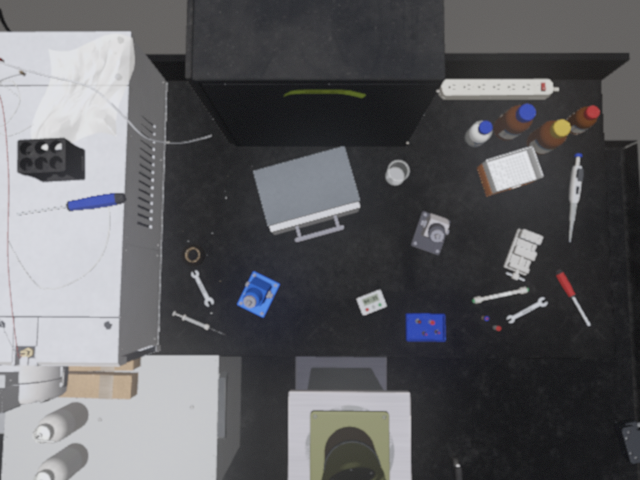

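```bash
cat >> h.py <<'E'
from scipy.spatial.transform import Rotation as Ro
np.set_printoptions(precision=4,suppress=True)
def down(yaw): # tool z down, tool x along world yaw
    return (Ro.from_euler('z',yaw)*Ro.from_rotvec([np.pi,0,0])).as_rotvec()
def rect(P):
    (c,s,a)=cv2.minAreaRect((P[:,:2]*1000).astype(np.float32)); return np.array(c)/1000,np.array(s),a
E
python3 - <<'E'
from h import *
for n in["scene","top"]:
    p=dict(np.load(n+".npz")); C=cloud(p).reshape(-1,3)
    def box(lo,hi): return C[((C>lo)&(C<hi)).all(1)]
    print(n,"chest top",rect(box([.55,-.05,.106],[.8,.28,.118])), "bar",rect(box([.53,-.05,.066],[.60,.25,.086])))
    print("base",rect(box([.48,-.28,.006],[.65,.15-.3,.014])),"block z top", np.percentile(box([.5,-.26,.02],[.62,-.16,.15])[:,2],[50,90,99]))
r.movep([.45,-.19,.33],down(0)); p=r.get_image("wrist"); save(p,"w1"); np.savez("w1.npz",**p); print(r.state()["clock"],-p["R"].T@p["t"],p["R"].tolist())
C=cloud(p).reshape(-1,3); 
print("base",rect(C[((C>[.48,-.28,.005])&(C<[.65,-.15,.015])).all(1)]))
for t in["manifold","collar","nipple"]:
  for d in r.outline_of(p,t)[:2]:
    P=cloud(p)[d["pixels"]&(p["z_map"]>0)]; print(t,d["confidence"],d["at"],np.median(P,0))
E
```

```text
scene chest top (array([0.6877, 0.11  ]), array([315.6803, 224.4242]), 89.98324584960938) bar (array([0.5687, 0.1179]), array([198.2312,  62.2767]), 89.95013427734375)
base (array([ 0.5684, -0.2101]), array([120.7362,  92.5589]), 3.428670644760132) block z top [0.0695 0.1122 0.1228]
top chest top (array([0.68  , 0.1175]), array([240.0239, 323.6993]), 0.006557088810950518) bar (array([0.5662, 0.1101]), array([ 51.1838, 190.2073]), 7.808585166931152)
base (array([ 0.5656, -0.2164]), array([161.3127, 119.878 ]), 3.3799631595611572) block z top [0.0883 0.1149 0.1237]
2.9583 [ 0.527  -0.1916  0.4759] [[-0.0010215621114921312, -0.9999993133865025, -0.000574140556157537], [-0.9535340592816437, 0.0008011153514309316, 0.30128417815090647], [-0.3012835113323094, 0.0008552430763021011, -0.953534222961377]]
base (array([ 0.5691, -0.2195]), array([ 80.0666, 100.1293]), 70.39517974853516)
manifold 0.93 [11.5, 222.3] [0.4046 0.2089 0.0106]
manifold 0.7 [337.9, 87.0] [ 0.564  -0.2147  0.0678]
collar 0.77 [344.1, 88.3] [ 0.5537 -0.2142  0.1151]
nipple 0.79 [340.6, 85.0] [ 0.5642 -0.2148  0.0683]
nipple 0.76 [12.9, 222.4] [0.4045 0.2089 0.0106]
```

View pics/w1.png

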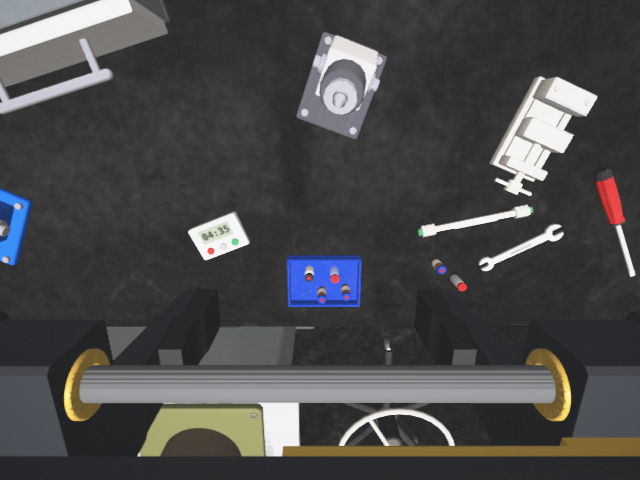

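Run:
```python
from h import *
r.movep([.56,-.19,.30],down(0)); p=r.get_image("wrist"); save(p,"w2"); np.savez("w2.npz",**p)
r.movep([.55,.10,.33],down(0)); p=r.get_image("wrist"); save(p,"w3"); np.savez("w3.npz",**p)
for t in["handle","drawer","chest"]:
  for d in r.outline_of(p,t)[:2]:
    P=cloud(p)[d["pixels"]&(p["z_map"]>0)]; print(t,d["confidence"],d["at"],np.median(P,0))
C=cloud(p).reshape(-1,3)
B=C[((C>[.48,-.05,.068])&(C<[.66,.25,.085])).all(1)]; print("bar?",rect(B))
T=C[((C>[.55,-.1,.107])&(C<[.85,.3,.118])).all(1)]; print("top",rect(T),T[:,2].mean())
F=C[((C>[.5,-.1,.094])&(C<[.7,.3,.102])).all(1)]; print("front top",rect(F),F[:,2].mean())
for n in["w1","w2"]:
    p=dict(np.load(n+".npz")); C=cloud(p).reshape(-1,3)
    b=rect(C[((C>[.48,-.28,.005])&(C<[.65,-.15,.015])).all(1)]); print(n,"base",b)
    a=np.deg2rad(160.4); n_=np.array([np.sin(.4887)*np.cos(a),np.sin(.4887)*np.sin(a),np.cos(.4887)])
    y=np.array([-np.sin(a),np.cos(a),0]); M=np.stack([np.cross(y,n_),y,n_])
    Q=(C-[.555,-.215,.105])@M.T; Q=Q[(np.hypot(Q[:,0],Q[:,1])<.035)&(Q[:,2]>-.02)&(Q[:,2]<.04)]
    h,e=np.histogram(Q[:,2],bins=np.arange(-.02,.04,.002)); print(list(zip(np.round(e,3),h)))
    np.save(n+"Q.npy",Q)
```

```text
handle 0.7 [332.6, 158.5] [0.5904 0.0809 0.0991]
drawer 0.96 [331.1, 159.6] [0.5894 0.0818 0.0991]
chest 0.77 [297.4, 82.7] [0.6663 0.1165 0.112 ]
bar? (array([0.5731, 0.0823]), array([ 38.6056, 129.4639]), 15.651611328125)
top (array([0.6779, 0.1123]), array([145.2973, 240.2847]), 15.726093292236328) 0.11214893923319165
front top (array([0.6005, 0.0903]), array([ 14.5096, 233.8756]), 15.75536060333252) 0.09950915229586421
w1 base (array([ 0.5691, -0.2195]), array([ 80.0666, 100.1293]), 70.39517974853516)
[(np.float64(-0.02), np.int64(33)), (np.float64(-0.018), np.int64(32)), (np.float64(-0.016), np.int64(33)), (np.float64(-0.014), np.int64(40)), (np.float64(-0.012), np.int64(30)), (np.float64(-0.01), np.int64(36)), (np.float64(-0.008), np.int64(33)), (np.float64(-0.006), np.int64(51)), (np.float64(-0.004), np.int64(310)), (np.float64(-0.002), np.int64(306)), (np.float64(-0.0), np.int64(7)), (np.float64(0.002), np.int64(24)), (np.float64(0.004), np.int64(27)), (np.float64(0.006), np.int64(51)), (np.float64(0.008), np.int64(252)), (np.float64(0.01), np.int64(449)), (np.float64(0.012),
[... 828 characters left out ...]
(260)), (np.float64(-0.002), np.int64(277)), (np.float64(-0.0), np.int64(4)), (np.float64(0.002), np.int64(28)), (np.float64(0.004), np.int64(50)), (np.float64(0.006), np.int64(52)), (np.float64(0.008), np.int64(207)), (np.float64(0.01), np.int64(309)), (np.float64(0.012), np.int64(15)), (np.float64(0.014), np.int64(22)), (np.float64(0.016), np.int64(33)), (np.float64(0.018), np.int64(31)), (np.float64(0.02), np.int64(25)), (np.float64(0.022), np.int64(24)), (np.float64(0.024), np.int64(20)), (np.float64(0.026), np.int64(0)), (np.float64(0.028), np.int64(0)), (np.float64(0.03), np.int64(0)), (np.float64(0.032), np.int64(0)), (np.float64(0.034), np.int64(0)), (np.float64(0.036), np.int64(0))]
```

View pics/w3.png

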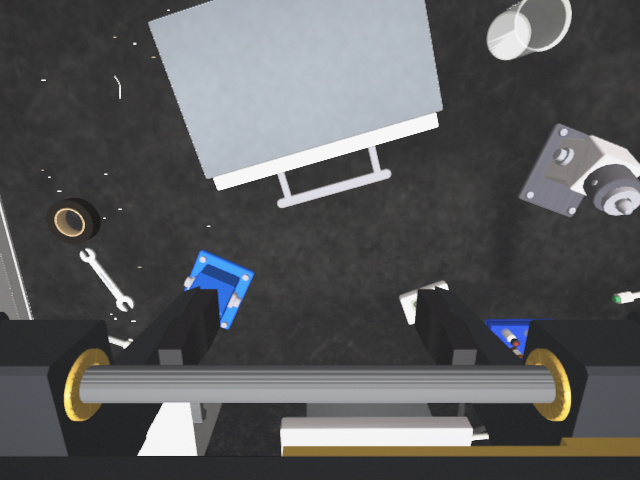

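View pics/w2.png

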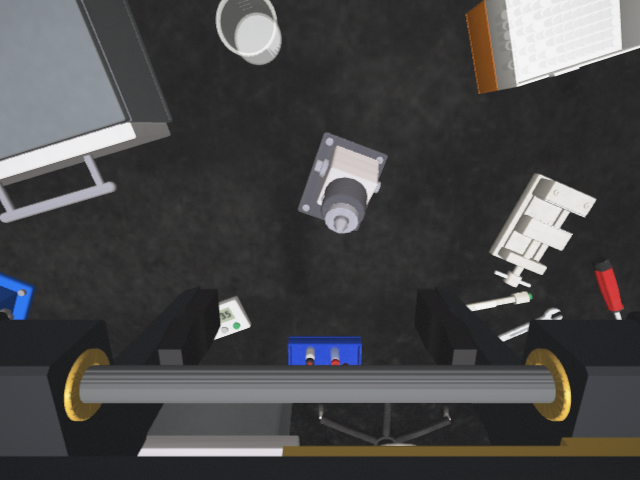

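```bash
cat >> h.py <<'E'
CY=np.deg2rad(15.71); EX=np.array([np.cos(CY),np.sin(CY),0]); EY=np.array([-np.sin(CY),np.cos(CY),0])
A=np.deg2rad(160.43); NZ=np.array([np.sin(.4887)*np.cos(A),np.sin(.4887)*np.sin(A),np.cos(.4887)]); NY=np.array([-np.sin(A),np.cos(A),0]); NX=np.cross(NY,NZ)
E
python3 - <<'E'
from h import *
from scipy.optimize import least_squares
for n in["w1","w2","w3"]:
    p=dict(np.load(n+".npz")); C=cloud(p).reshape(-1,3)
    if n!="w1":
        U=np.stack([C@EX,C@EY,C[:,2]],1)
        B=U[(U[:,2]>.06)&(U[:,2]<.09)&(U[:,0]>.54)&(U[:,0]<.575)&(abs(U[:,1]+.075)<.07)]
        print(n,"bar u,v extent",np.percentile(B,[1,50,99],axis=0),len(B))
    else: pass
    Q=(C-[.555,-.215,.105])@np.stack([NX,NY,NZ]).T
    Q=Q[(np.hypot(Q[:,0],Q[:,1])<.04)]
    for nm,lo,hi in[("collar",.0065,.0125),("housing",-.006,.0),("nip",.0145,.026)]:
        q=Q[(Q[:,2]>lo)&(Q[:,2]<hi)]
        if len(q)<15: continue
        if nm=="nip":q=q[np.hypot(*(q[:,:2]-np.median(q[:,:2],0)).T)<.012]
        c,rad=cv2.minEnclosingCircle((q[:,:2]*1000).astype(np.float32)); 
        # plane slope
        Aq=np.c_[q[:,:2],np.ones(len(q))]; s=np.linalg.lstsq(Aq,q[:,2],rcond=None)[0]
        print(n,nm,np.round(c,2),round(rad,2),"med z",np.median(q[:,2]),"max",q[:,2].max(),"slope",s,"mean",q[:,:2].mean(0)*1000)
E
```

```text
w1 collar [ 0.02 -0.22] 16.33 med z 0.010196216703871771 max 0.01244740973051021 slope [0.0201 0.0008 0.0101] mean [-1.6172 -0.6994]
w1 housing [-0.18 -0.74] 22.14 med z -0.0020823516922109098 max -0.00015690600096691118 slope [ 0.0193  0.0024 -0.0021] mean [-8.9146 -1.3527]
w1 nip [-0.33 -0.42] 6.41 med z 0.02004901390988155 max 0.025430600466630024 slope [0.6544 0.0449 0.0217] mean [-2.1239 -0.69  ]
w2 bar u,v extent [[ 0.5547 -0.14    0.0737]
 [ 0.5608 -0.0793  0.0786]
 [ 0.5742 -0.0152  0.0812]] 1488
w2 collar [-0.38  0.1 ] 16.66 med z 0.010109251225023224 max 0.012364471999891423 slope [0.0263 0.0062 0.01  ] mean [-3.5451 -1.2075]
w2 housing [-1.11 -0.51] 22.15 med z -0.0020692073473955624 max -0.00022085946823665163 slope [ 0.0349  0.0104 -0.002 ] mean [-10.7273  -2.8107]
w2 nip [-0.82 -0.35] 6.56 med z 0.019561672747582762 max 0.024995483001375534 slope [0.7778 0.1454 0.0221] mean [-2.6583 -0.9972]
w3 bar u,v extent [[ 0.5552 -0.1385  0.0741]
 [ 0.5618 -0.0776  0.0785]
 [ 0.5742 -0.0137  0.081 ]] 1263
w3 collar [-0.15 -0.62] 17.16 med z 0.009681861665363164 max 0.01244332244286859 slope [0.0059 0.0254 0.0097] mean [-1.5626 -4.1977]
w3 housing [ 0.14 -2.1 ] 22.18 med z -0.002524536567958819 max -0.00018456759731053633 slope [ 0.0132  0.0328 -0.0023] mean [ -4.6189 -11.043 ]
w3 nip [-0.49 -1.68] 6.37 med z 0.01931721163570696 max 0.025607625530061903 slope [0.2961 0.7287 0.0224] mean [-1.0707 -3.3056]
```

```bash
cat >> h.py <<'E'
HANDLE=.5606*EX-.077*EY+np.array([0,0,.0745])
SEAT=np.array([.555,-.215,.105])-.0004*NX-.0004*NY
E
python3 - <<'E'
from h import *
H=HANDLE.copy(); H[2]=.059
best=[]
for s in(1,-1):
    o=down(CY+s*np.pi/2); q=[r.solve_ik(H+[0,0,.1],o),r.solve_ik(H,o),r.solve_ik(H-.099*EX,o)]
    print(s,q)
    if all(x is not None for x in q): best.append((abs(q[0]-r.state()["qpos"]).max(),s))
s=min(best)[1]; o=down(CY+s*np.pi/2); print("use",s)
r.command_gripper(.27,15)
r.movep(H+[0,0,.1],o); print(r.servo_line(H,v=.08,max_force=8)); print(r.state()["position"],r.state()["wrist_force"])
r.command_gripper(0,20); st=r.state(); print(st["width"]*88,st["grip_force"],st["wrist_force"])
print(r.servo_line(H-.0995*EX,v=.08,max_force=25)); st=r.state(); print(st["clock"],st["position"],st["wrist_force"],st["width"],(H-st["position"])@EX)
p=r.get_image("top");C=cloud(p).reshape(-1,3); U=np.stack([C@EX,C@EY,C[:,2]],1)
F=U[(U[:,2]>.094)&(U[:,2]<.103)&(U[:,0]>.45)&(U[:,0]<.6)&(abs(U[:,1]+.0755)<.125)&(abs(U[:,1]+.0755)>.06)];print("front u",np.percentile(F[:,0],[5,50,95]) if len(F) else "")
E
```

```text
1 [array([ 0.1094,  0.7715, -0.5678,  1.811 ,  0.5928,  0.7356, -0.5085]), array([ 0.0349,  0.9133, -0.4396,  1.8622,  0.7258,  0.5322, -0.6236]), array([-0.0625,  0.8353, -0.2353,  2.1593,  0.8307,  0.2363, -0.7645])]
-1 [array([-0.4718,  0.7681,  0.4424,  1.8423, -0.5159,  0.6472, -2.586 ]), array([-0.3505,  0.9011,  0.2282,  1.8831, -0.4621,  0.4091, -2.6461]), array([-0.3389,  0.8516,  0.218 ,  2.1727, -0.9077,  0.208 , -2.1643])]
use -1
False
[0.5609 0.0777 0.0595] [-0.3149  0.2842 -0.0052]
9.828045078008417 20.000072121620178 [0.1786 0.3732 2.1519]
False
9.925 [0.465  0.0509 0.0593] [0.5731 1.7061 6.4816] 0.11668867825790576 0.09919667031482728
front u [0.4934 0.5014 0.5068]
```

Run:
```python
from h import *
r.command_gripper(.35); st=r.state(); r.servo_line(np.array(st["position"])+[0,0,.09],v=.15)
Ho=.5644*EX-.077*EY; 
for i,(d,z) in enumerate([(0,.30),(-.05,.27)]):
    r.movep(Ho+d*EX+np.array([0,0,z]),down(CY)); p=r.get_image("wrist"); save(p,f"d{i}"); np.savez(f"d{i}.npz",**p)
    C=cloud(p)
    for t in["gauge","plug","holder"]:
      for D in r.outline_of(p,t)[:2]:
        P=C[D["pixels"]&(p["z_map"]>0)]; top=P[P[:,2]>np.percentile(P[:,2],95)-.004]
        print(i,t,round(D["confidence"],2),np.round(D["at"]),np.median(P,0),"zmax",np.percentile(P[:,2],98),"uv",np.mean(top@EX),np.mean(top@EY),rect(top),len(top))
print(r.state()["clock"])
```

```text
0 gauge 0.97 [359. 200.] [0.5787 0.0389 0.0922] zmax 0.0947068490254324 uv 0.5646636455205999 -0.1202157104418978 (array([0.5757, 0.0368]), array([29.3101, 29.4152]), 14.007219314575195) 806
0 gauge 0.58 [565. 261.] [ 0.5732 -0.2027  0.0567] zmax 0.12002793184412913 uv 0.4783729880804786 -0.3541978468314706 (array([ 0.5593, -0.2122]), array([33.1337, 30.7797]), 6.898087501525879) 618
0 plug 0.6 [272. 199.] [0.5543 0.1223 0.0885] zmax 0.09055221620990996 uv 0.5648082919346352 -0.03112963956824178 (array([0.5517, 0.1231]), array([33.5277, 34.8747]), 15.336341857910156) 944
0 holder 0.91 [314. 223.] [0.5376 0.0726 0.0419] zmax 0.10023791232727784 uv 0.5045237343905308 -0.07692189020372692 (array([0.5534, 0.0769]), array([115.2673, 233.1838]), 15.452923774719238) 3212
1 gauge 0.56 [364. 154.] [0.576  0.0386 0.0927] zmax 0.09475496992419263 uv 0.5642462091948708 -0.12033569970323883 (array([0.5756, 0.0368]), array([29.1015, 29.1876]), 15.142864227294922) 1083
1 plug 0.57 [266. 154.] [0.5524 0.1222 0.0887] zmax 0.09065451595112417 uv 0.5642604612618392 -0.031218650111356147 (array([0.5515, 0.1228]), array([33.8668, 34.1991]), 33.769264221191406) 1227
1 holder 0.9 [314. 174.] [0.5439 0.0747 0.0354] zmax 0.1002774877364202 uv 0.505463008445021 -0.07589900910382594 (array([0.5533, 0.0769]), array([114.2067, 233.1109]), 15.726774215698242) 4158
12.925
```

View pics/d0.png

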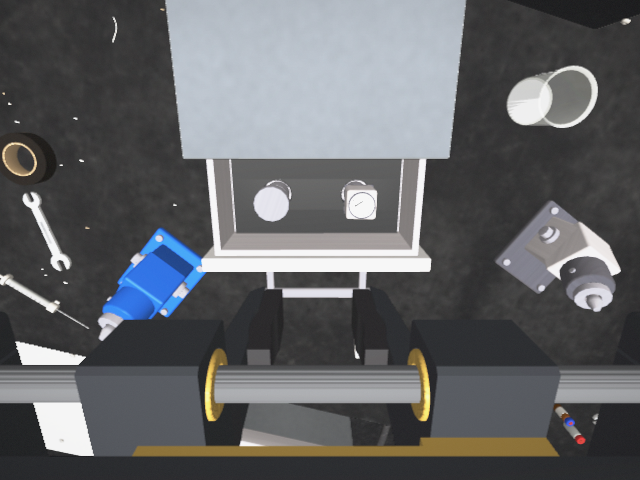

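```bash
cat >> h.py <<'E'
G=np.array([.5756,.0369,.0217]); GY=np.deg2rad(14.7); D=.061-.0217
lo=np.array([-3.01,-.46,-1.47,.13,-1,.04,-2.66]); hi=np.array([3.01,2.08,1.51,2.56,4.14,2.09,2.66])
def tilt(phi):
    x=np.cos(phi)*NX+np.sin(phi)*NY; return Ro.from_matrix(np.stack([x,np.cross(-NZ,x),-NZ],1)).as_rotvec()
E
python3 - <<'E'
from h import *
T=[G+[0,0,.0393],G+[0,0,.2]]
for s in(0,np.pi):
    q=[r.solve_ik(t,down(GY+s)) for t in T]; print("grasp",s,[None if x is None else np.minimum(x-lo,hi-x).min().round(2) for x in q],q[1])
for ph in np.arange(-180,180,20):
    o=tilt(np.deg2rad(ph)); q=[r.solve_ik(SEAT+NZ*(D+k),o) for k in(-.003,.03,.07,.11)]
    if all(x is not None for x in q): print(ph,[np.minimum(x-lo,hi-x).min().round(2) for x in q],q[0])
E
```

```text
grasp 0 [np.float64(0.37), np.float64(0.72)] [-0.1971  0.6454  0.0902  1.7429 -0.079   0.7568 -1.3817]
grasp 3.141592653589793 [np.float64(0.65), np.float64(0.67)] [ 0.3027  0.7493 -0.7991  1.7158  0.6398  0.9573  1.0801]
-180 [np.float64(0.29), np.float64(0.26), np.float64(0.19), np.float64(0.11)] [0.2621 0.7309 0.0176 2.2745 3.0814 0.352  1.5632]
-160 [np.float64(0.29), np.float64(0.26), np.float64(0.19), np.float64(0.11)] [0.2621 0.7309 0.0176 2.2745 3.0814 0.352  1.9122]
-140 [np.float64(0.28), np.float64(0.25), np.float64(0.23), np.float64(0.07)] [0.1287 0.7511 0.236  2.2812 3.4722 0.3882 1.8516]
-120 [np.float64(0.22), np.float64(0.22), np.float64(0.22), np.float64(0.22)] [ 0.9507  1.0515 -1.254   2.2404  1.878   1.0489 -2.2921]
-100 [np.float64(0.22), np.float64(0.22), np.float64(0.22), np.float64(0.22)] [ 0.9507  1.0515 -1.254   2.2404  1.878   1.0489 -1.943 ]
-80 [np.float64(0.22), np.float64(0.22), np.float64(0.22), np.float64(0.22)] [ 0.9507  1.0515 -1.254   2.2404  1.878   1.0489 -1.5939]
-60 [np.float64(0.22), np.float64(0.22), np.float64(0.22), np.float64(0.22)] [ 0.950
[... 825 characters left out ...]
49   2.0418  0.6836  0.6053]
80 [np.float64(0.31), np.float64(0.28), np.float64(0.25), np.float64(0.23)] [ 0.649   0.7871 -0.6127  2.2548  2.1866  0.5477  0.7796]
100 [np.float64(0.3), np.float64(0.27), np.float64(0.25), np.float64(0.15)] [ 0.5242  0.7491 -0.4038  2.2611  2.3967  0.4432  0.8934]
120 [np.float64(0.3), np.float64(0.27), np.float64(0.22), np.float64(0.15)] [ 0.5242  0.7491 -0.4038  2.2611  2.3967  0.4432  1.2425]
140 [np.float64(0.29), np.float64(0.27), np.float64(0.22), np.float64(0.11)] [ 0.395   0.7307 -0.1953  2.2677  2.696   0.3741  1.2704]
160 [np.float64(0.29), np.float64(0.27), np.float64(0.19), np.float64(0.11)] [ 0.395   0.7307 -0.1953  2.2677  2.696   0.3741  1.6195]
```

Run:
```python
from h import *
o=down(GY); g=G+[0,0,.0393]
r.command_gripper(.55,50); r.movep(g+[0,0,.09],o)
print(r.servo_line(g,v=.08,max_force=8)); print(r.state()["position"]-g)
r.command_gripper(0,50); st=r.state(); print(st["width"]*88,st["grip_force"],st["wrist_force"])
r.servo_line(g+[0,0,.17],v=.12); st=r.state(); print(st["wrist_force"],st["clock"],st["width"]*88)
```

```text
False
[ 0.0004 -0.      0.0005]
29.34053287259851 49.99294549226761 [0.026  0.2864 2.2177]
[ 0.2971 -0.0282 -1.7283] 17.2333 29.659331826833103
```

Run:
```python
from h import *
o=tilt(0); r.movep(SEAT+NZ*(D+.085),o); r.servo_line(SEAT+NZ*(D+.045),v=.1)
st=r.state(); print(st["clock"],st["position"]-(SEAT+NZ*(D+.045)),st["wrist_force"],st["width"]*88)
M=np.stack([NX,NY,NZ])
for n in("scene","top"):
    p=r.get_image(n); np.savez("pre_"+n+".npz",**p); C=cloud(p)
    u,v=proj(p,SEAT+NZ*.045).astype(int); c=p["image"][v-50:v+50,u-60:u+60]; cv2.imwrite(f"pics/pre_{n}.png",cv2.resize(c,None,fx=5,fy=5,interpolation=2)[:,:,::-1])
    Q=(C.reshape(-1,3)-SEAT)@M.T; Q=Q[(np.hypot(Q[:,0],Q[:,1])<.04)]
    q=Q[(Q[:,2]>.042)&(Q[:,2]<.075)&(np.hypot(Q[:,0],Q[:,1])<.022)]   # nose
    print(n,len(q),np.percentile(q,[2,50,98],axis=0) if len(q) else "", np.histogram(Q[:,2],np.arange(0,.13,.005))[0])
    f=lambda c:np.hypot(q[:,0]-c[0],q[:,1]-c[1])-.014
    from scipy.optimize import least_squares
    q=q[q[:,2]<.07]
    if len(q)>15:
        s=least_squares(f,[0,0],loss="soft_l1",f_scale=.001); print("nose axis offset",s.x,np.abs(s.fun).mean())
        if n=="scene": print("mouth z",np.percentile(q[:,2],[0,1,3,5]))
```

```text
19.6417 [-0.0001  0.0003 -0.0001] [ 0.2386  0.9146 -1.7136] 29.663804466725196
scene 66 [[-0.0007 -0.0151  0.0455]
 [ 0.0115 -0.0085  0.0584]
 [ 0.0162  0.0051  0.0722]] [26 61 38 10  9  1  0  0  1 12  8 20  7 12  6  3 13 19 24 20 16 26 21 22
  5]
nose axis offset [ 0.0011 -0.0006] 0.0007934670048060886
mouth z [0.045  0.0452 0.0457 0.0465]
top 36 [[-0.0106 -0.0109  0.0461]
 [-0.0085 -0.0028  0.0592]
 [ 0.0031  0.009   0.0721]] [15 41 37 10  1  0  0  0  0  6  6  7  7  5  5  0 11 13 12 13 11 14 24 26
  0]
nose axis offset [0.0044 0.0026] 0.0005545055974473393
```

View pics/pre_scene.png

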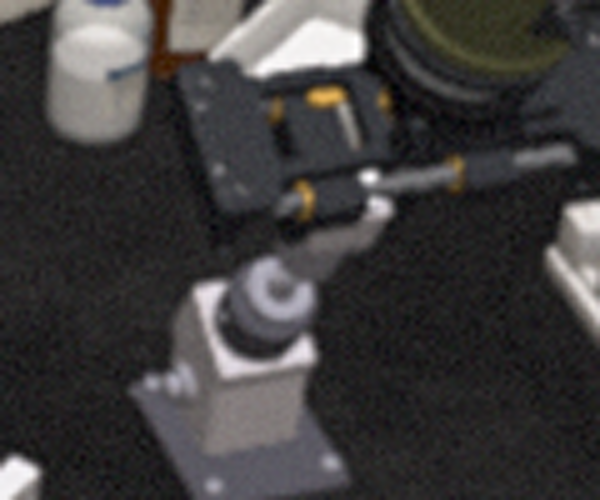

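Run:
```python
from h import *
from scipy.optimize import least_squares
M=np.stack([NX,NY,NZ])
for n in("scene","top","pre_scene","pre_top"):
    p=dict(np.load(n+".npz")); Q=(cloud(p).reshape(-1,3)-SEAT)@M.T
    for nm,lo,hi,R in(("collar",.007,.013,.016),("nose",.046,.068,.014),("body",.079,.116,0)):
        q=Q[(Q[:,2]>lo)&(Q[:,2]<hi)&(np.hypot(Q[:,0],Q[:,1])<.026)]
        if len(q)<10: continue
        c,rad=cv2.minEnclosingCircle((q[:,:2]*1000).astype(np.float32)); print(n,nm,len(q),np.round(c,1),round(rad,1),np.percentile(q[:,:2]*1000,[3,97],axis=0).ravel(),np.median(q[:,2]))
```

```text
scene collar 91 [ 1.3 -1.4] 16.6 [-13.5348 -15.6059  15.8856  11.3633] 0.009547545735241084
top collar 78 [2.7 1.1] 16.1 [-11.7676 -12.9816  16.6667  14.5664] 0.009902293149655874
pre_scene collar 84 [ 1.8 -2.2] 16.1 [-12.2165 -16.1634  16.1931  11.5214] 0.009187885138761908
pre_scene nose 53 [ 6.2 -4.2] 13.1 [  0.0454 -15.0497  16.1368   4.9396] 0.05790154209385777
pre_scene body 106 [9.7 0.4] 23.2 [ -2.4743 -17.4612  17.6977  22.1353] 0.09784554377958898
pre_top collar 59 [2.6 1. ] 15.7 [-10.9471 -13.1602  12.5027  15.1072] 0.009840528145536319
pre_top nose 29 [-1.1 -0.2] 11.7 [-10.5617 -10.8368   2.9609   8.7516] 0.057337435709288884
pre_top body 94 [-7.3  6. ] 18.7 [-12.1154 -11.0285   3.8019  23.8765] 0.10112862800117513
```

Run:
```python
from h import *
def rep(m):
    st=r.state(); e=(st["position"]-SEAT)@np.stack([NX,NY,NZ]).T; print(m,"tcp off",e[:2]*1000,"mouth z mm",(e[2]-D)*1000,"F",np.stack([NX,NY,NZ])@st["wrist_force"],st["width"]*88,st["clock"])
rep("pre"); print(r.servo_line(SEAT+NZ*(D+.014),v=.04,max_force=6)); rep("entered")
if (r.state()["position"]-SEAT)@NZ-D<.016:
    print(r.servo_line(SEAT+NZ*(D-.003),v=.02,max_force=22)); rep("pressed"); r.hold(.5); rep("held")
```

```text
pre tcp off [-0.1573 -0.1203] mouth z mm 45.45616101732908 F [-0.1126 -0.5494 -1.7694] 29.52503438352979 19.7417
False
entered tcp off [ 0.0382 -0.0203] mouth z mm 14.074676455546179 F [ 1.0603  0.3934 -1.4679] 29.66753120715801 20.6667
True
pressed tcp off [-0.1309 -0.0251] mouth z mm -0.2762850822560156 F [-0.5065  0.8736  7.6881] 29.6443093832117 21.3917
held tcp off [-0.0723 -0.0222] mouth z mm -0.2736169103083122 F [-0.4829  0.3599  7.0859] 29.293418027308178 21.8917
```

Run:
```python
from h import *
M=np.stack([NX,NY,NZ])
def rep(m):
    st=r.state(); e=M@(st["position"]-SEAT); print(m,"tcp off",e[:2]*1000,"mouth z mm",(e[2]-D)*1000,"F",M@st["wrist_force"],st["width"]*88,st["clock"])
for k in range(1,7):
    print(r.servo_line(SEAT+NZ*(D-.0003-.0005*k),v=.01,max_force=15)); r.hold(.2); rep(k)
    if (M@r.state()["wrist_force"])[2]>15: break
p=r.get_image("scene"); C=cloud(p)
u,v=proj(p,SEAT+NZ*.03).astype(int); cv2.imwrite("pics/fin.png",cv2.resize(p["image"][v-50:v+50,u-60:u+60],None,fx=5,fy=5,interpolation=2)[:,:,::-1])
for n in("beaker","timer","tape_roll"):
    for d in r.outline_of(p,n)[:1]: print(n,d["at"],np.median(C[d["pixels"]],0))
```

```text
False
1 tcp off [-0.198 -0.046] mouth z mm -0.2987531229159124 F [0.249  0.5942 9.1778] 29.757480937792163 22.3417
False
2 tcp off [-0.1934 -0.0306] mouth z mm -0.34278055258754603 F [-0.1636  0.9128 14.5115] 29.389944203438574 22.7917
False
3 tcp off [-0.1733 -0.0487] mouth z mm -0.37705012425418016 F [ 1.0433  0.2746 19.0156] 29.162301116816092 23.2417
beaker [333.6, 177.1] [ 0.7169 -0.1191  0.0459]
timer [402.1, 283.7] [ 0.3811 -0.0526  0.0126]
tape_roll [177.2, 342.4] [0.5025 0.4197 0.017 ]
```

View pics/fin.png

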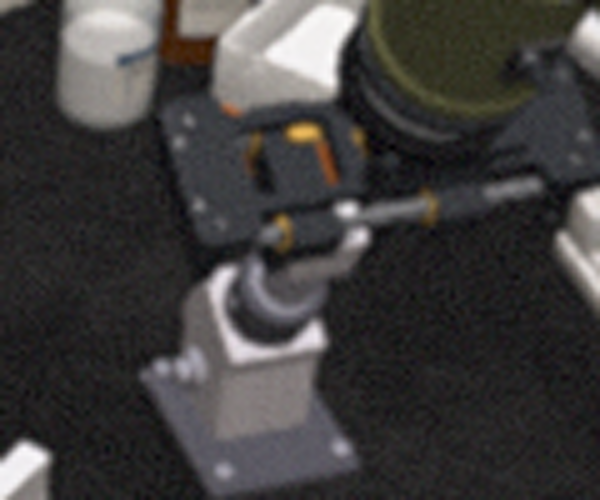

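The picture shows the nose seated on the nipple with the collar down against the housing. Force climbs with no further travel, so it is on the stop, and the beaker, timer and tape roll have not moved.

```bash
python3 -c "
from workcell import r
print(r.job_done())"
```

```text
the job is handed in; nothing more can be done
None
```

I handed in the job with the gauge still gripped and held at about 19 N on the aluminium manifold's nipple, its collar on the stop; the drawer is open, I left the plug alone, and the beaker, timer and tape roll are undisturbed.

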